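# Hold the bottle carrier's gate open

## Robot

A 6-joint arm with a two-finger parallel gripper is mounted at the origin on a cart in front of the work surface, level with it; the furniture and walls round the work are solid. World frame = base frame: x ahead of the robot, y to its left, z up, the work surface at z = 0. Lengths are in m, angles in rad, forces in N, time in s.
With the tool pointing down it reaches from about 0.275 to 0.875 m from the base axis. Payload 12.5 kg.
Tool frame: the origin (TCP) lies on the centre line of the jaws, within the pads' length; the fingertips stand r.finger_overhang ahead of it and the grasp point (between the pads) lies 3 mm ahead of it (r.finger_overhang is the distance from the TCP to the fingertips, in m); z points along the fingers, y is the line along which they close (so a half turn about z gives the same grasp; the last joint's range is limited). The gripper opens to 85 mm and grips with 20 to 120 N. Pads are 22 mm wide; open, the fingers measure 114 mm over their backs; the gripper's body (76 mm by 85 mm) begins 54 mm behind the grasp point. The pads swing forward as they close: fully open they stand 13 mm farther back than shut.
Start: joints at [-1.188, 0.351, 1.652, -0, 1.139, -0.085], TCP at [0.248, -0.491, 0.253] pointing down, gripper open.
Joint ranges: [-2.75, 2.75], [-0.79, 2.1], [0.01, 2.65], [-1.57, 4.71], [0.07, 3.14], [-2.87, 2.87]. Speed limits (rad/s): [2.22, 2.22, 2.79, 3.14, 3.14, 3.14].

## Interface

Orientations are given as a unit quaternion [x, y, z, w].
In Python, from cell import r, optics gives the robot as it stands. The module is installed in compiled form; this text tells all that it offers. Calls block until the motion is done:
- r.move_to(position, orientation): joint-space move of the TCP to a pose.
- r.move_linear(position, rot=None, vel=0.15): straight line of the TCP; rot=None keeps the orientation; vel is the mean speed in m/s.
- r.set_joints(angles): joint-space move.
- r.set_gripper(opening, squeeze=None): opening from 0.0 (shut) to 1.0 (fully open); squeeze is the grip in N (None keeps the last); returns when the fingers have stopped.
- r.sleep(seconds).
- r.inverse_kinematics(position, orientation): joint angles nearest the present ones, or None.
- optics.get_image(name): name is "scene" or "top" or "wrist"; returns a dict with "pixels" (400x640x3 uint8, red, green, blue), "depth" (400x640 float32, m along the optical axis (not along the pixel's ray), 0 where there is no reading), "fx", "fy", "cx", "cy" (pixels), "camera_from_world" (4x4, takes a point from world to camera coordinates); the wrist camera has in their place "mount" (4x4, takes a point from camera to tool coordinates, whose origin is the TCP and whose axes are the flange's). Camera axes: x right, y down, z forward; pixel columns grow to the right and rows downward; lengths in m; the calibration is good to about 2 mm. A picture is of the moment at which its call begins: read the wrist's pose just before it.
A pose or a line that the arm cannot do raises r.PlanningError and nothing moves.
- r.hand_in(): hands the job in; it is judged then, once.
Readings, each from a call of its own:
- r.current_t(): time.
- r.current_q(): joint angles.
- r.current_qvel(): joint speeds.
- r.current_effort(): joint torques, N m.
- r.current_tool_pos(): TCP position.
- r.current_ee_rot(): TCP orientation.
- r.current_contact_force(): force on the tool from outside, world axes, zero at the start.
- r.current_torque(): the same for the moment, N m.
- r.current_opening(): opening from 0.0 (shut) to 1.0 (fully open).
- r.current_finger_force(): force on a finger pad.
Only numpy, scipy, OpenCV 4.12 (cv2) and the standard library are available. Lean on these libraries where they do the work, as an engineer would, in place of code of your own. Each camera call takes 0.05 s, during which the arm holds its last target. There are 200 camera calls.

## Task

Open the gate of the bottle carrier so that a colleague can take the ink out: first squeeze the two plates of the lock beside the gate together until they stop (the lock stays back by itself), then squeeze the two plates of the sprung latch on top of the gate together and, keeping them squeezed, swing the gate out over its ball catch. Feel for where the gate meets the buffer of the stop block, press it gently into the buffer without driving it in all the way, and finish while still holding the gate there; leave the bottles, the loupe and the round white tub undisturbed.

Things in the scene. Friction and masses are not known exactly. Their poses are not given: they have to be found in the camera images.
- gate_hinge (a point): On the gate's upright hinge axis, fixed to the carrier (plywood box 240 x 170 mm, 95 high, fixed to the table; its front is the gate), 95 mm over the table, the gate's top. Axes: +x from the gate into the carrier, +y along the shut gate from free end to hinge, z up. The gate, 12 mm thick, reaches 185 mm from here along -y when shut and swings out in front, its free end going from -y to -x.
- lock_grip (a point): Pinch point of the lock, on the block beyond the gate's free end, 252 mm from the hinge axis along -y; 138 mm over the table. Axes as gate_hinge. Upright steel plates 22 mm wide, 98 to 152 mm over the table: the -y one fixed, outer face 18 mm from here; the +y one, outer face 32 mm from here, slides 14 mm to -y, 4 N friction. Pinch along y from above, 70 mm open; free beside it above 112 mm.
- gate_grip (a point): Pinch point of the latch on top of the gate, 110 mm from the hinge axis, 138 mm over the table; moves with the gate. Axes as gate_hinge but turning with the gate. Steel plates as on the lock: the +y one fixed to the gate, outer face 18 mm from here; the -y one, outer face 32 mm from here, slides 14 mm to +y against a spring (5 to 10 N). Pinch along y from above at 25 N or more; turn with the gate.
- lock (a joint): Travel of the lock's sliding plate, m: 0 is locked, 0.014 fully squeezed; the gate's end is free of the lock's tongue from 0.009.
- latch (a joint): Travel of the latch's sprung plate on the gate, m: 0 is latched, 0.014 fully squeezed; the bolt is clear of its keeper from 0.011. It only needs to stay squeezed until the gate is over the ball catch.
- gate (a joint): Angle of the gate, rad: 0 shut, grows as it swings out, clockwise from above (free end from -y to -x). A sprung ball catch at 0.45, about 9 N at the plates, is passed by 0.65. A light spring (3 to 5 N at the plates when wide open) swings the gate back when let go. Somewhere between 0.9 and 1.4 it meets the buffer; where differs every time.
- buffer (a joint): How far the rubber-tipped buffer of the stop block (dark steel, 78 mm high, standing in front of the carrier's hinge side) is pressed in, m: 0 untouched, 0.018 solid. Spring 1 N per mm; the gate meets it about 130 mm from the hinge axis, 55 mm over the table.
- ink_large_mid (a point): Middle of the larger ink bottle in the carrier, 52 mm wide and 52 mm high; stays put.
- ink_small_mid (a point): Middle of the smaller ink bottle in the carrier, 35 mm wide and 50 mm high; stays put.
- vial_mid (a point): Middle of the ink vial in the carrier, 25 mm wide and 50 mm high; stays put.
- loupe_mid (a point): Middle of the black eye loupe on the table, 36 mm wide and 34 mm high; a bystander.
- pink_tub_mid (a point): Middle of the round white tub with a perforated pink lid on the table, 68 mm wide and 36 mm high; a bystander.

How it is judged:
On the way, in this order (a step that is already met when the one before it is completed fails the run):
1. the lock is squeezed back while the gate is still shut (value of joint lock above 0.01 m and value of joint gate below 0.15 rad), for 0.2 s.
2. the latch on the gate is squeezed (value of joint latch above 0.011 m and value of joint gate below 0.45 rad), for 0.1 s.
3. the gate is past its ball catch (value of joint gate above 0.65 rad), for 0.1 s.
At the end, for the whole second after the job is handed in: The lock is back, the gate stands wide open and still, pressed 1 to 16 mm into the buffer by the gripper, whose fingers still hold it; the ink bottles, vial, loupe and tub are within 20 mm of where they stood (value of joint lock above 0.008 m and value of joint gate above 0.8 rad and value of joint buffer between 0.001 and 0.016 m and velocity of joint gate between -0.1 and 0.1 rad/s and contact force between the fingers and gate above 1 N and distance of each of ink_large_mid, ink_small_mid, vial_mid, loupe_mid, pink_tub_mid from where it was at the start of the episode below 0.02 m); the arm keeps its last pose, push and grip.
It fails at once if the gate is driven into the buffer all the way (value of joint buffer above 0.0168 m).
It fails at once if a bottle, the vial, the loupe or the tub is disturbed (distance of any of ink_large_mid, ink_small_mid, vial_mid, loupe_mid, pink_tub_mid from where it was at the start of the episode above 0.02 m).
It also fails if it takes over 54 s, if anything falls off the work surface, if the arm or the gripper's body presses on something with over 40 N, if the wrist force passes 120 N, or if a joint passes its speed limit or range.

## Working session

There is one attempt and no reset: what is moved stays moved. The work goes in short steps, each a Python script; the robot and the scene stay as the last script left them, time stands still between calls to the robot, and variables do not carry over. Pictures are saved under pics/ and viewed, at most 10 in all, crops included, and the job is handed in when it is done.

```bash
mkdir -p pics
cat > h.py <<'E'
import numpy as np, cv2
from cell import r, optics
def grab(n):
    d=optics.get_image(n); np.savez(''+n+'.npz',**d); return d
def cloud(d,T=None):
    z=d['depth'];v,u=np.indices(z.shape)
    P=np.stack([(u-d['cx'])/d['fx']*z,(v-d['cy'])/d['fy']*z,z],-1)
    M=np.linalg.inv(d['camera_from_world']) if T is None else T
    W=P@M[:3,:3].T+M[:3,3]; W[z==0]=np.nan; return W
E
python3 - <<'E'
from h import *
for n in('scene','top'):
    d=grab(n); cv2.imwrite(f'pics/{n}0.png',d['pixels'][...,::-1])
    W=cloud(d); print(n,np.linalg.inv(d['camera_from_world'])[:3,3],d['fx'])
print(r.current_t(),r.finger_overhang,r.current_ee_rot(),r.current_opening())
E
```

```text
scene [0.24803141 0.45728473 0.82786058] 447.2727665378318
top [ 0.37161036 -0.15307467  1.23341967] 512.1398053783257
0.1 0.022 [ 9.72769122e-01  2.31775675e-01 -8.27056447e-05 -5.15032167e-04] 1.0012129143278587
```

View pics/top0.png

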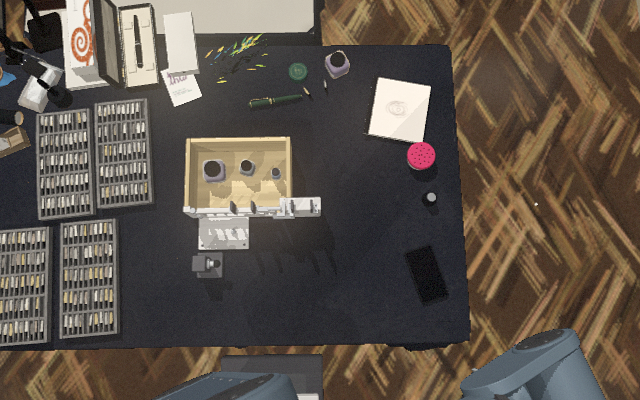

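View pics/scene0.png

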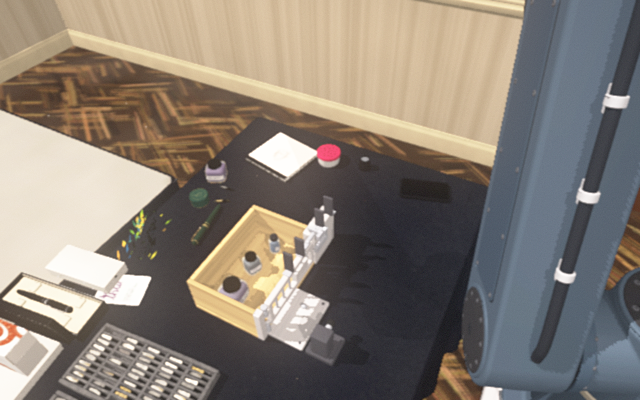

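The top view shows the gate along row ~210, with the hinge near col 187, the latch plates at cols 232-252, the lock at cols 285-320 and the stop block at (207,265). Next I'll measure these from depth.

Run:
```python
from h import *
for n in('top','scene'):
    d=dict(np.load(n+'.npz')); W=cloud(d)
    z=W[...,2]; roi=(W[...,0]>.1)&(W[...,0]<.55)&(W[...,1]>-.3)&(W[...,1]<.25)
    m=roi&(z>.112)&(z<.16)
    k,l,s,c=cv2.connectedComponentsWithStats(m.astype('uint8'))
    print(n)
    for i in range(1,k):
        if s[i,4]>8:
            p=W[l==i]; print(s[i],np.round(p.mean(0),4),np.round(p.min(0),4),np.round(p.max(0),4))
    m=roi&(abs(z-.095)<.006); p=W[m][:,:2].astype('float32')
    rect=cv2.minAreaRect(p); print('rim95',rect,cv2.boxPoints(rect))
d=dict(np.load('top.npz'));im=d['pixels'][120:290,175:335,::-1]
cv2.imwrite('pics/topc.png',cv2.resize(im,None,fx=3.5,fy=3.5,interpolation=cv2.INTER_CUBIC))
d=dict(np.load('scene.npz'));im=d['pixels'][185:370,180:360,::-1]
cv2.imwrite('pics/scc.png',cv2.resize(im,None,fx=3.2,fy=3.2,interpolation=cv2.INTER_CUBIC))
```

```text
top
rim95 ((0.5473606586456299, -0.09699331223964691), (0.0015464139869436622, 0.0266976710408926), 0.2063310593366623) [[ 0.5465394  -0.08364735]
 [ 0.5466355  -0.11034485]
 [ 0.5481819  -0.11033928]
 [ 0.5480858  -0.08364177]]
scene
rim95 ((0.5470982789993286, -0.09359809756278992), (0.03861186280846596, 0.003271917812526226), 87.65193176269531) [[ 0.5446727  -0.11282079]
 [ 0.5479419  -0.11295484]
 [ 0.54952383 -0.07437541]
 [ 0.54625463 -0.07424136]]
```

View pics/topc.png

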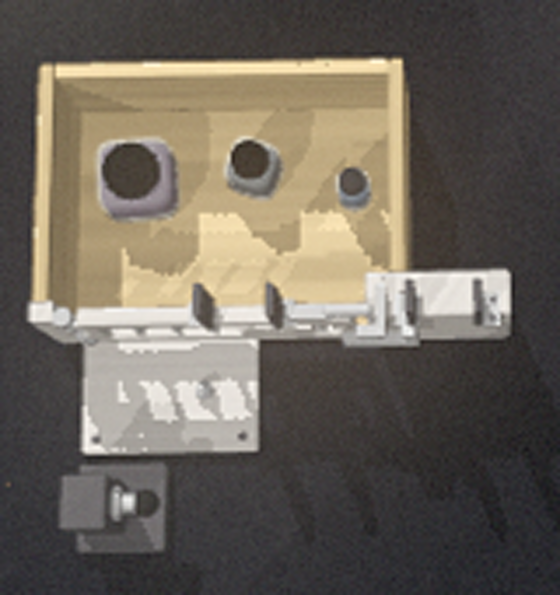

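View pics/scc.png

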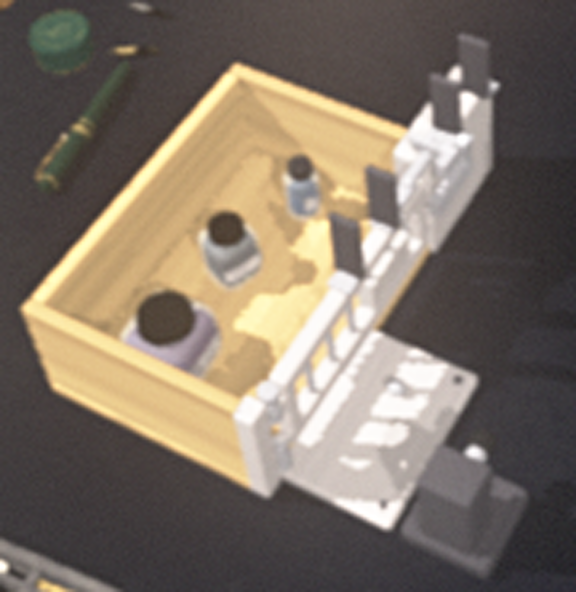

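The crops show dark plates in pairs: latch at about (233,207) and (252,206), lock at (292,206) and (312,206) in top pixels. The hinge post is near (187-193,210). The buffer at (217,263) faces right. My ROI cut these points off in x, so I'll widen it.

Run:
```python
from h import *
for n in('top','scene'):
    d=dict(np.load(n+'.npz')); W=cloud(d)
    z=W[...,2]; 
    if n=='top': print(W[210,230],W[262,205],W[198,421],W[156,421],W[230,222])
    roi=(W[...,0]>.3)&(W[...,0]<.8)&(W[...,1]>-.3)&(W[...,1]<.25)
    m=roi&(z>.118)&(z<.165)
    k,l,s,c=cv2.connectedComponentsWithStats(m.astype('uint8'))
    print(n)
    for i in range(1,k):
        if s[i,4]>4:
            p=W[l==i]; print(s[i],np.round(p.mean(0),4),np.round(p.min(0),4),np.round(p.max(0),4))
    m=roi&(abs(z-.095)<.006); p=W[m][:,:2].astype('float32')
    rect=cv2.minAreaRect(p); print('rim95',rect[1:],cv2.boxPoints(rect).round(4).tolist())
```

```text
[0.55471008 0.02414421 0.15188953] [0.45024187 0.09057945 0.07632673] [ 0.6024359  -0.41831098  0.00272244] [ 0.69988869 -0.41697657  0.03549456] [0.53041451 0.06579842 0.00988567]
top
[310 199   3  13  35] [ 0.5633 -0.1491  0.149 ] [ 0.5539 -0.1513  0.1257] [ 0.5758 -0.1467  0.1571]
[230 201   6  12  54] [0.5634 0.0212 0.1432] [0.5541 0.0187 0.1182] [0.5744 0.0246 0.1554]
[251 201   4  12  43] [ 0.5632 -0.0229  0.144 ] [ 0.5542 -0.0249  0.123 ] [ 0.5745 -0.0199  0.1552]
[291 200   3  12  35] [ 0.5626 -0.1081  0.1486] [ 0.5538 -0.1105  0.1189] [ 0.5746 -0.1047  0.158 ]
rim95 ((0.3093278110027313, 0.18795186281204224), 89.3756103515625) [[0.5458999872207642, -0.16899999976158142], [0.7339000105857849, -0.17100000381469727], [0.7372000217437744, 0.13830000162124634], [0.5493000149726868, 0.1404000073671341]]
scene
[324 195  10  16 121] [ 0.5628 -0.15    0.1371] [ 0.5524 -0.1563  0.1183] [ 0.5748 -0.1469  0.1537]
[315 208  10  15 122] [ 0.5628 -0.1078  0.1376] [ 0.553  -0.1141  0.1185] [ 0.5744 -0.105   0.154 ]
[294 236  11  15 121] [ 0.5632 -0.022   0.1365] [ 0.5527 -0.0264  0.1181] [ 0.5747 -0.0194  0.1521]
[283 251  11  16 129] [0.5628 0.0221 0.1379] [0.5528 0.0175 0.1189] [0.5748 0.0242 0.1534]
rim95 ((0.3048827350139618, 0.18855874240398407), 89.21692657470703) [[0.544700026512146, -0.16680000722408295], [0.7332000136375427, -0.16940000653266907], [0.7373999953269958, 0.1354999989271164], [0.548799991607666, 0.13809999823570251]]
```

Both cameras agree within ~1 mm. The plate outer faces put gate_grip at (0.563, 0.0065) and lock_grip at (0.563, -0.1355), 142 mm apart as specified. That puts the hinge at (0.563, 0.1165) with yaw about 0. Next I'll check IK along the arc and estimate the buffer angle.

```bash
cat >> h.py <<'E'
H=np.array([.563,.1165]); Z=.141
def quat(psi): # tool down, yaw psi
    return [np.cos(psi/2),np.sin(psi/2),0,0]
def gp(th,z=Z,R=.11): return [H[0]-R*np.sin(th),H[1]-R*np.cos(th),z]
E
python3 - <<'E'
from h import *
d=dict(np.load('top.npz'));W=cloud(d)
for u in range(210,222): print(u,W[263,u].round(3))
for off in(0,np.pi):
    for p,a in [([.563,-.1355,.24],0),([.563,-.1355,Z],0),(gp(0,.24),0)]+[(gp(t),-t) for t in(0,.3,.6,.9,1.2,1.5)]:
        q=r.inverse_kinematics(p,quat(a+off)); print(off,a,None if q is None else np.round(q,2))
E
```

```text
210 [0.448 0.081 0.069]
211 [0.449 0.08  0.061]
212 [0.449 0.078 0.059]
213 [0.449 0.075 0.062]
214 [0.448 0.073 0.064]
215 [0.448 0.071 0.063]
216 [0.448 0.068 0.064]
217 [0.448 0.065 0.067]
218 [0.448 0.064 0.063]
219 [0.449 0.062 0.059]
220 [0.449 0.06  0.058]
221 [0.452 0.066 0.011]
0 0 [-0.32  0.42  1.59 -0.    1.14  1.25]
0 0 [-0.32  0.54  1.67 -0.    0.93  1.25]
0 0 [-0.07  0.39  1.63 -0.    1.12  1.5 ]
0 0 [-0.07  0.51  1.71 -0.    0.91  1.5 ]
0 -0.3 [-0.07  0.46  1.8  -0.    0.88  1.8 ]
0 -0.6 [-0.04  0.42  1.88 -0.    0.85  2.13]
0 -0.9 [ 0.    0.38  1.93 -0.    0.83  2.47]
0 -1.2 [ 0.07  0.36  1.96 -0.    0.81  2.84]
0 -1.5 None
3.141592653589793 0 [-0.32  0.42  1.59 -0.    1.14 -1.89]
3.141592653589793 0 [-0.32  0.54  1.67 -0.    0.93 -1.89]
3.141592653589793 0 [-0.07  0.39  1.63 -0.    1.12 -1.64]
3.141592653589793 0 [-0.07  0.51  1.71 -0.    0.91 -1.64]
3.141592653589793 -0.3 [-0.07  0.46  1.8  -0.    0.88 -1.34]
3.141592653589793 -0.6 [-0.04  0.42  1.88 -0.    0.85 -1.01]
3.141592653589793 -0.9 [ 0.    0.38  1.93 -0.    0.83 -0.67]
3.141592653589793 -1.2 [ 0.07  0.36  1.96 -0.    0.81 -0.31]
3.141592653589793 -1.5 [ 0.14  0.36  1.96 -0.    0.81  0.06]
```

The tip sits 128 mm from the hinge, which matches the stated 130, so I expect contact near 1.05 rad. I'll use the half-turned wrist family and do the lock first.

Run:
```python
from h import *
L=[.563,-.1335]
r.set_gripper(.9,60)
r.move_to(L+[.23],quat(np.pi)); 
r.move_linear(L+[Z],vel=.08)
print(r.current_t(),r.current_contact_force(),r.current_tool_pos())
d=grab('wrist'); cv2.imwrite('pics/w1.png',d['pixels'][...,::-1])
r.move_linear([.563,-.1355,Z],vel=.05)
r.set_gripper(0.0,40); r.sleep(.4)
print(r.current_t(),r.current_opening()*85,r.current_finger_force(),r.current_contact_force())
d=grab('top'); W=cloud(d); z=W[...,2]
cv2.imwrite('pics/w2.png',grab('wrist')['pixels'][...,::-1])
```

```text
3.3667 [ 0.90597554  0.47811497 -0.05145055] [ 0.56325514 -0.13361735  0.14152474]
4.5417 34.25864055102214 41.020320653915405 [-2.27951543  0.03609811  6.2233767 ]
```

View pics/w2.png

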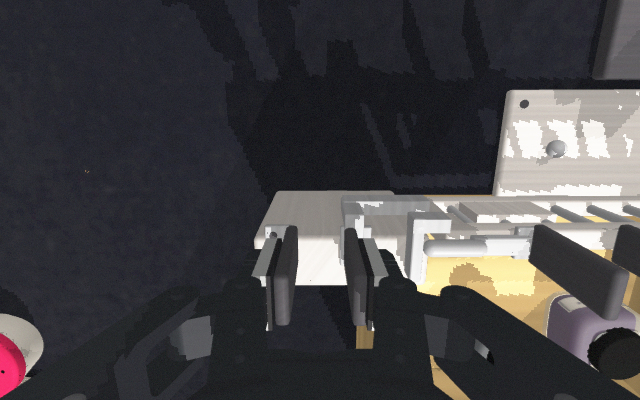

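The wrist picture shows both lock plates between the pads (cols 265-385), and the 34-36 mm gap means they are fully squeezed. Next is the latch.

Run:
```python
from h import *
r.set_gripper(.9)
r.move_linear([.563,-.1355,.2],vel=.15)
r.move_linear(gp(0,.2)[:1]+[.0045,.2],vel=.2)
d=grab('scene'); W=cloud(d); z=W[...,2]
m=(abs(W[...,0]-.563)<.02)&(W[...,1]>-.17)&(W[...,1]<-.09)&(z>.118)&(z<.15)
k,l,s,c=cv2.connectedComponentsWithStats(m.astype('uint8'))
for i in range(1,k):
    if s[i,4]>10: print(W[l==i].mean(0).round(4))
r.move_linear([.563,.0045,Z],vel=.08)
r.move_linear(gp(0),vel=.05)
print(r.current_contact_force())
r.set_gripper(0.0,60); r.sleep(.4)
print(r.current_t(),r.current_opening()*85,r.current_finger_force(),r.current_contact_force(),r.current_tool_pos())
```

```text
[ 0.5629 -0.1356  0.1352]
[-0.1642298  -0.4346771  -0.43537004]
8.5833 33.70655367700932 60.66117525100708 [-1.05624787  9.99740427 10.76742306] [0.56367457 0.00751497 0.14230805]
```

The lock plates stay together (midpoint -0.1356), and the latch is squeezed to 33.7 mm. The 10 N along +y says the real centre is about 1 mm further in +y, so I'll shift the hinge estimate and swing.

```bash
sed -i 's/^H=.*/H=np.array([.563,.1177]); Z=.141/' h.py
cat >> h.py <<'E'
def sw(th,vel=.06):
    r.move_linear(gp(th),quat(np.pi-th),vel=vel)
    f=np.array(r.current_contact_force()); t=np.array([-np.cos(th),np.sin(th)]); u=np.array([-np.sin(th),-np.cos(th)])
    p=np.array(r.current_tool_pos())[:2]-H
    ft=-f[:2]@t
    print(f"t{r.current_t():.1f} th{th:.3f} act{np.arctan2(-p[0],-p[1]):.3f} R{np.hypot(*p):.4f} resist{ft:.1f} rad{f[:2]@u:.1f} fz{f[2]:.1f} op{r.current_opening()*85:.1f}")
    return ft
E
python3 - <<'E'
from h import *
sw(0)
for th in np.arange(.08,.89,.08):
    sw(th)
E
```

```text
t8.8 th0.000 act-0.007 R0.1100 resist-1.7 rad-2.5 fz12.0 op33.4
t9.1 th0.080 act0.073 R0.1098 resist0.1 rad-3.6 fz10.9 op33.1
t9.4 th0.160 act0.153 R0.1096 resist-0.8 rad-4.3 fz10.7 op33.0
t9.7 th0.240 act0.233 R0.1094 resist0.1 rad-6.0 fz9.9 op33.3
t10.0 th0.320 act0.313 R0.1092 resist-0.4 rad-6.3 fz8.8 op33.3
t10.3 th0.400 act0.389 R0.1090 resist2.8 rad-8.1 fz8.4 op33.3
t10.6 th0.480 act0.474 R0.1089 resist0.4 rad-7.4 fz10.3 op32.9
t10.9 th0.560 act0.553 R0.1087 resist0.4 rad-9.7 fz8.3 op33.3
t11.2 th0.640 act0.633 R0.1085 resist0.5 rad-9.5 fz9.0 op33.8
t11.5 th0.720 act0.713 R0.1083 resist-0.0 rad-11.1 fz7.6 op32.9
t11.8 th0.800 act0.794 R0.1081 resist-0.1 rad-12.5 fz7.2 op32.9
t12.1 th0.880 act0.874 R0.1080 resist0.5 rad-12.6 fz5.7 op33.0
```

Run:
```python
from h import *
d=grab('scene');im=d['pixels'][150:380,160:400,::-1]
cv2.imwrite('pics/s2.png',cv2.resize(im,None,fx=2.5,fy=2.5,interpolation=cv2.INTER_CUBIC))
```

```text
(no output)
```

View pics/s2.png

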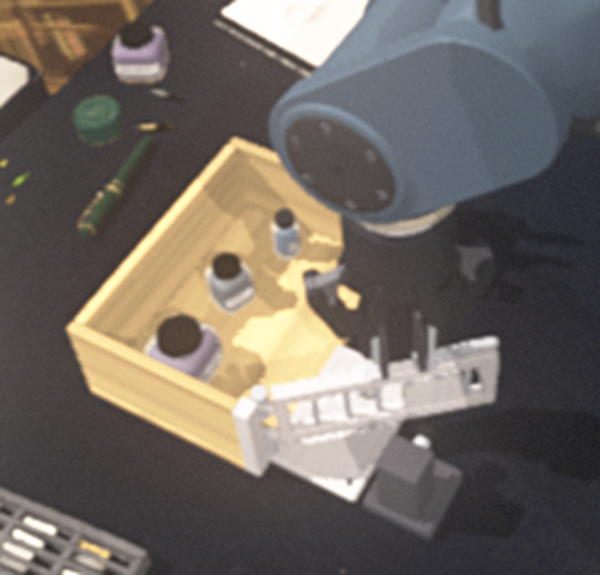

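The gate is out at ~0.87 rad with its plates in the pads, just short of the buffer. Now I'll feel for contact in fine steps.

Run:
```python
from h import *
import h
g0=h.gp; h.gp=lambda th,z=Z,R=.1085: g0(th,z,R)
base=[];hit=None
for th in np.arange(.89,1.42,.015):
    r.move_linear(h.gp(th),quat(np.pi-th),vel=.02); r.sleep(.05)
    fs=[]
    for _ in range(5): r.sleep(.02); fs.append(h.np.array(r.current_contact_force())[:2])
    f=np.mean(fs,0); ft=-f@np.array([-np.cos(th),np.sin(th)])
    p=np.array(r.current_tool_pos())[:2]-H
    print(f"t{r.current_t():.1f} th{th:.3f} act{np.arctan2(-p[0],-p[1]):.3f} R{np.hypot(*p):.4f} {ft:.2f} rad{f@np.array([-np.sin(th),-np.cos(th)]):.1f}")
    base.append(ft)
    if ft-np.median(base[:6])>6 and len(base)>4: break
```

```text
t12.6 th0.890 act0.885 R0.1078 -0.80 rad-1.9
t12.9 th0.905 act0.899 R0.1078 -0.85 rad-1.7
t13.3 th0.920 act0.915 R0.1077 -0.41 rad-2.1
t13.7 th0.935 act0.930 R0.1077 -0.76 rad-2.3
t14.1 th0.950 act0.945 R0.1077 -0.53 rad-2.7
t14.5 th0.965 act0.960 R0.1077 -0.56 rad-2.6
t14.9 th0.980 act0.975 R0.1076 -0.69 rad-2.6
t15.2 th0.995 act0.990 R0.1076 -0.76 rad-3.0
t15.6 th1.010 act1.005 R0.1076 -0.48 rad-3.4
t16.0 th1.025 act1.021 R0.1075 -0.48 rad-2.8
t16.4 th1.040 act1.036 R0.1075 -1.05 rad-3.1
t16.8 th1.055 act1.051 R0.1075 -1.15 rad-3.3
t17.2 th1.070 act1.066 R0.1075 -0.73 rad-3.5
t17.6 th1.085 act1.079 R0.1074 0.76 rad-3.1
t17.9 th1.100 act1.093 R0.1074 2.52 rad-3.3
t18.3 th1.115 act1.107 R0.1074 3.76 rad-3.0
t18.7 th1.130 act1.120 R0.1073 5.66 rad-3.0
```

There is clear contact at ~1.070 rad and then a linear rise. The buffer is now in about 5.5 mm by force and 6.5 mm by angle, well inside 1-16 mm. I'll check that it holds steady and hand in.

Run:
```python
from h import *
for _ in range(3):
    r.sleep(.3); f=np.array(r.current_contact_force()); print(r.current_t(),f.round(2),np.round(r.current_tool_pos(),4),r.current_finger_force(),r.current_opening()*85)
d=grab('top'); W=cloud(d); print(W[156,421].round(3),W[198,431].round(3))
print(r.hand_in())
```

```text
19.0 [ 4.98 -3.99 10.4 ] [0.4664 0.0709 0.1423] 63.605568408966064 33.18714536321889
19.3 [ 5.28 -3.58 10.91] [0.4664 0.0709 0.1423] 63.606144189834595 33.18463821579566
19.6 [ 5.36 -4.41 10.99] [0.4664 0.0709 0.1423] 63.60636591911316 33.308209470863495
[ 0.7   -0.417  0.035] [ 0.596 -0.435  0.034]
the job is handed in; nothing more can be done
None
```

The job is handed in at about 19.6 s with the lock back and the gate held open by the gripper, pressed an estimated 6 mm into the buffer; nothing touched the bottles, loupe or tub that I saw, and no verdict came back.

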